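Fit the blade cassette in the bar slicer

ROBOT

A 6-joint arm with a two-finger parallel gripper is mounted at the origin on the work surface. World frame = base frame: x ahead of the robot, y to its left, z up, the work surface at z = 0. Lengths are in mm, angles in degrees, forces in N, time in s.
With the tool pointing down it reaches from about 350 to 850 mm from the base axis. Payload 8.1 kg.
Tool frame: the origin (TCP) lies between the finger pads; the fingertips stand 19 mm ahead of it and the grasp point (between the pads) is the TCP (tip_reach is the distance from the TCP to the fingertips, in mm); z points along the fingers, y is the line along which they close (so a half turn about z gives the same grasp; the last joint's range is limited). The gripper opens to 85 mm and grips with 20 to 120 N. Pads are 22 mm wide; open, the fingers measure 114 mm over their backs; the gripper's body (76 mm by 85 mm) begins 54 mm behind the grasp point. The pads swing forward as they close: fully open they stand 13 mm farther back than shut.
Start: joints at [-81.498, 7.471, 85.268, -0, 87.261, -4.893], TCP at [139.026, -583.675, 214.592] pointing down, gripper open.
Joint ranges: [-169.43, 169.43], [-51.17, 129.36], [1.28, 143.12], [-76.62, 256.62], [0, 156.53], [-152.29, 152.29]. Speed limits (degrees/s): [136.94, 136.94, 159.86, 180, 180, 180].

INTERFACE

Orientations are given as [roll, pitch, yaw] about the fixed x, y, z axes, in that order (R = Rz(yaw) Ry(pitch) Rx(roll)).
In Python, from plant import move_to, movel, move_j, grip, sleep, ik, observe, camera, MotionError, finish_job, tip_reach gives the robot as it stands. Calls block until the motion is done:
- move_to(position, orientation): joint-space move of the TCP to a pose.
- movel(position, orientation=None, max_speed=150, contact_N=None): straight line of the TCP; orientation=None keeps the orientation; max_speed is the mean speed in mm/s. With contact_N (N) it stops when the force on the tool has changed by that much, and returns True; else False.
- move_j(angles): joint-space move.
- grip(opening, squeeze=None): opening from 0.0 (shut) to 1.0 (fully open); squeeze is the grip in N (None keeps the last); returns when the fingers have stopped.
- sleep(seconds).
- ik(position, orientation): joint angles nearest the present ones, or None.
- observe(): the state.
- camera(name): name is "scene" or "top" or "wrist"; returns a dict with "frame" (420x560x3 uint8, blue, green, red), "z_map" (420x560 float32, mm along the optical axis (not along the pixel's ray), 0 where there is no reading), "fx", "fy", "cx", "cy" (pixels), "extrinsics" (4x4, takes a point from camera to world coordinates). Camera axes: x right, y up, looking along -z (the intrinsics and any distortion apply to the point x, -y, -z); pixel columns grow to the right and rows downward; lengths in mm; the calibration is good to about 2 mm. A picture is of the moment at which its call begins.
A pose or a line that the arm cannot do raises MotionError and nothing moves.
- finish_job(): hands the job in; it is judged then, once.
The state is a dict: "clock": time; "joint_pos": joint angles; "qd": joint speeds; "joint_efforts": joint torques, N m; "ee_pos": TCP position; "tool_rot": TCP orientation; "wrist_force": force on the tool from outside, world axes, zero at the start; "ft_torque": the same for the moment, N m; "width": opening from 0.0 (shut) to 1.0 (fully open); "finger_force": force on a finger pad.
Only numpy, scipy, OpenCV 4.12 (cv2) and the standard library are available. Lean on these libraries where they do the work, as an engineer would, in place of code of your own. Each camera call takes 0.05 s, during which the arm holds its last target. There are 200 camera calls.

TASK

Fit the short blade cassette into the nougat-bar slicer: stand it upright in the slicer's cradle and let go of it, then swing the hinged clamp down over it all the way shut, so that the cassette is driven home against the ejector spring, and leave it shut. Leave the long cassette, the two nougat bars and the bowl where they are.

Things in the scene. Friction and masses are not known exactly. Their poses are not given: they have to be found in the camera images.
- cassette: The short blade cassette, loose, standing on the table: a block 130 long (its x) x 34 wide (y) x 66 high (z), the lower 30 mm steel with dark blade slots, the upper 36 mm a white plastic grip block of the same outline. About 0.3 kg. Origin at the centre of its underside. A half turn about z makes no difference. Grip it across its 34 mm width.
- spare: The long blade cassette, which stays where it is: same make, width and height but 190 mm long (x axis), loose, standing upright. Origin at the centre of its underside.
- slicer: The bar slicer, fixed: aluminium base plate (260 mm in x, y from -60 to 200, top 20 mm above the table) with an open-topped steel cradle, two grey hinge posts (105 mm high, at x = +-107, y = 110) and a white gear housing (80 mm high, y 147 to 197). Origin on the table below the cradle's centre; z up; the cradle's long side lies along x, the clamp's hinge on the +y side.
- cradle (a point): Centre of the cradle, 42 mm above the table, on top of the raised ejector plate: here the cassette's underside centre rests before clamping, its top then 108 mm up (94 when driven home). Axes as slicer. Pocket 136 (x) x 40 (y) mm inside, straight walls up to 54 mm above the table, then lips flaring about 8 mm a side up to 65 mm above the table.
- ejector (a joint): Spring-loaded black plate, the floor of the cradle: travel down in m, 0 when up, stop at 0.016. Its spring pushes up with 6 N when up and about 9 N at the bottom, so it carries the cassette and stays up until the clamp drives the cassette down. With the clamp fully shut on the cassette it reads about 0.014.
- clamp (a joint): Clamp angle in rad: 0 fully shut (level, on its stop), 1.6 to 1.95 at the start (standing up, leaning back to the slicer's +y), stop at 2.0. The hinge is stiff (friction about 1 N m) and stays wherever it is left, also when shut on the cassette; there is no latch. It meets the raised cassette at about 0.13 rad. Closing takes up to 5 N at the handle, about 7 N at the last.
- clamp_hinge (a point): Middle of the clamp's hinge axis, which runs along the slicer's x: at y = 110 of the slicer, 103 mm above the table. The clamp is a steel U-shaped bail: two side rails at x = +-94 mm, between them a round press bar (18 mm thick, rubber) 110 mm from the hinge that presses on the middle of the cassette's top, and a handle bar at the free end.
- clamp_handle (a point): Middle of the clamp's handle bar, 210 mm from the hinge axis: a round black grip 19 mm thick, 100 mm long along the slicer's x, free space around it. About 310 mm above the table when open; when shut it is at y = -100 of the slicer, 103 mm above the table. It can be pinched from above, or pushed over from behind and pressed down.
- bar1: Nougat bar, 170 x 42 x 24 mm, loose on white paper beyond the work; stays where it is. Origin at the centre of its underside, x along its length.
- bar2: A second nougat bar like it, on the same paper.
- bowl: Steel bowl, 120 mm across, 50 mm high, loose, to the right of the cassettes; stays where it is. Origin at the centre of its underside.
Mind the look-alikes: they are no part of the job. What is shaped like the cassette but red is not meant.

How it is judged:
By the outcome, as a careful person would: the job done as asked, in the order asked, and still so for the second after the job is handed in, with the robot touching nothing.
It also fails if it takes over 61 s, if anything falls off the work surface, if the arm or the gripper's body presses on something with over 40 N, if the wrist force passes 120 N, or if a joint passes its speed limit or range.

## Working session

There is one attempt and no reset: what is moved stays moved. The work goes in short steps, each a Python script; the robot and the scene stay as the last script left them, time stands still between calls to the robot, and variables do not carry over. Pictures are saved under pics/ and viewed, at most 10 in all, crops included, and the job is handed in when it is done.

```bash
ls; mkdir -p pics; cat > h.py <<'E'
import numpy as np, cv2
from plant import *
def shot(n):
    c=camera(n); np.savez(''+n+'.npz',**c); return c
def cloud(c):
    z=c['z_map'].astype(float); v,u=np.indices(z.shape)
    P=np.stack([(u-c['cx'])/c['fx']*z,-(v-c['cy'])/c['fy']*z,-z,np.ones_like(z)],-1)@np.array(c['extrinsics']).T
    P=P[...,:3]; P[z==0]=np.nan; return P
E
python3 - <<'E'
from h import *
for n in('scene','top'):
    c=shot(n); cv2.imwrite(f'pics/{n}1.png',c['frame']); print({k:(v if np.size(v)<17 else 0) for k,v in c.items()})
print(observe())
E
```

```text
pics
{'frame': 0, 'z_map': 0, 'fx': 519.7885000921913, 'fy': 519.7885000921913, 'cx': 274.90117900006203, 'cy': 217.1964534711699, 'extrinsics': array([[-7.07042621e-01, -5.36605827e-01,  4.60591921e-01,
         1.18760916e+03],
       [ 7.07125452e-01, -5.29087065e-01,  4.69084718e-01,
         5.25389080e+02],
       [-8.02036544e-03,  6.57359159e-01,  7.53534744e-01,
         1.10142880e+03],
       [ 0.00000000e+00,  0.00000000e+00,  0.00000000e+00,
         1.00000000e+00]])}
{'frame': 0, 'z_map': 0, 'fx': 437.8445387885592, 'fy': 437.8445387885592, 'cx': 276.3208104611278, 'cy': 212.50266569781698, 'extrinsics': array([[ 1.48584089e-02,  9.83616710e-01, -1.79659110e-01,
         3.50286580e+02],
       [-9.99660246e-01,  1.07649165e-02, -2.37383394e-02,
        -1.08662682e+02],
       [-2.14154120e-02,  1.79950784e-01,  9.83442472e-01,
         1.16395434e+03],
       [ 0.00000000e+00,  0.00000000e+00,  0.00000000e+00,
         1.00000000e+00]])}
{'clock': 0.1, 'joint_pos': array([-8.14972062e+01,  7.51203952e+00,  8.53241748e+01, -7.29841601e-05,
        8.72604279e+01, -4.89446284e+00]), 'qd': array([-0.03610361, -0.08975302, -0.11230251,  0.09137408, -0.00843833,
        0.04211294]), 'joint_efforts': array([ 1.84894001e-03, -5.70951998e+01, -5.01942766e+01, -2.58160043e-05,
        8.12412385e-03,  1.15871174e-05]), 'ee_pos': array([ 138.94986868, -583.14951033,  213.62534428]), 'tool_rot': array([-1.79903704e+02, -8.17294421e-03,  1.33972533e+01]), 'wrist_force': array([0.84801714, 0.37197879, 1.26068982]), 'ft_torque': array([0.05965543, 0.01965978, 0.01124207]), 'finger_force': 0.0, 'width': 1.0037894337748363}
```

View pics/scene1.png

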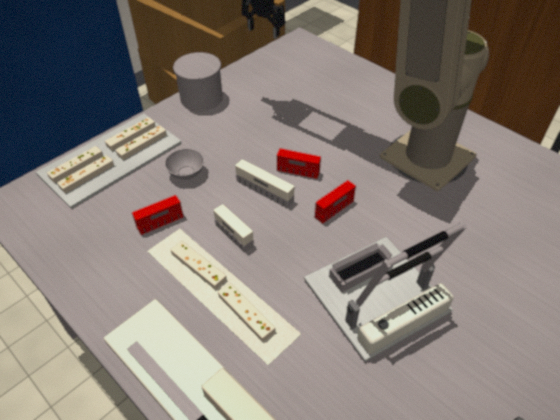

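View pics/top1.png

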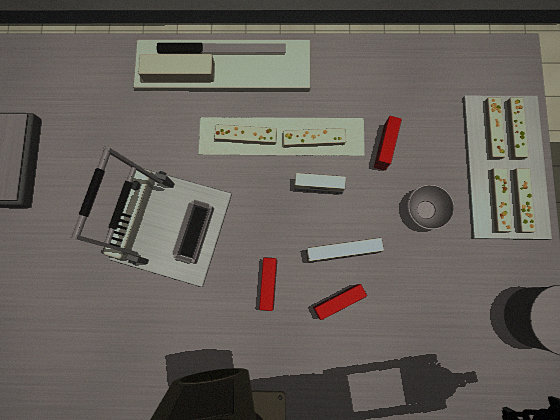

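Candidates in the top view are:
- short white block at (320,183)
- long white block at (343,250), the spare
- red blocks at (389,142), (268,284) and (340,302)

I choose the white one at (320,183). The cradle is at (193,232) and the clamp handle at (91,192), standing open.

```bash
python3 - <<'E'
from h import *
cl={}
for n in('scene','top'):
    c=np.load(n+'.npz'); cl[n]=(cloud(c),c['frame'])
def rect(P,m,name):
    p=P[m]; r=cv2.minAreaRect(p[:,:2].astype(np.float32)); print(name,len(p),np.round(r[0],1),np.round(r[1],1),round(r[2],2),'z',np.round(np.median(p[:,2]),1)); return r
def comp(P,m,seed):
    n,l=cv2.connectedComponents(m.astype(np.uint8)); k=l[seed[1],seed[0]]; return (l==k) if k else m&False
for n,s in(('top',dict(cas=(320,180),spare=(343,248),base=(215,235))),('scene',dict(cas=(233,222),spare=(263,178),base=(330,275)))):
    P,f=cl[n]; Z=P[...,2]
    for k in('cas','spare'):
        rect(P,comp(P,(Z>60)&(Z<72),s[k]),n+' '+k)
    b=comp(P,(Z>14)&(Z<26),s['base'])
    print(cv2.boxPoints(rect(P,b,n+' base')).round())
    # region around base: high points
    P0=np.nanmedian(P[b],0); near=(np.hypot(P[...,0]-P0[0],P[...,1]-P0[1])<450)
    for lo,hi in((58,70),(74,86),(98,112)):
        m=near&(Z>lo)&(Z<hi); nn,l,st,ce=cv2.connectedComponentsWithStats(m.astype(np.uint8))
        for i in range(1,nn):
            if st[i,4]>40: rect(P,l==i,f'{n} {lo}-{hi} px{ce[i].round()}')
    m=near&(Z>200)&(f.max(-1)<70); 
    nn,l,st,ce=cv2.connectedComponentsWithStats(m.astype(np.uint8))
    for i in range(1,nn):
        if st[i,4]>40: rect(P,l==i,f'{n} dark px{ce[i].round()}')
c=cl['top'][1][150:310,60:400]; cv2.imwrite('pics/crop.png',cv2.resize(cl['top'][1][140:270,250:400],None,fx=4,fy=4))
E
```

```text
top cas 644 [ 636.4 -193.8] [129.8  34.6] 86.53 z 65.1
top spare 1023 [ 460.1 -255.9] [ 34.7 189.4] 8.75 z 65.4
top base 5744 [521.3 199.8] [261. 260.] 74.7 z 19.0
[[361. 108.]
 [612.  40.]
 [681. 291.]
 [430. 360.]]
top 58-70 px[177.  75.] 166 [930.4 197.4] [ 21.6 198.7] 5.47 z 63.8
top 58-70 px[ 13. 183.] 267 [639.4 615.1] [ 34.9 123.1] 89.25 z 59.8
top 58-70 px[317. 181.] 559 [ 637.3 -186.3] [114.7  35.5] 86.53 z 65.0
top 58-70 px[142. 202.] 61 [577.3 265.6] [ 4.9 80.6] 74.34 z 63.6
top 58-70 px[201. 203.] 44 [574.8 112.8] [38.5  8.4] 74.39 z 61.6
top 58-70 px[182. 227.] 163 [510.2 158.7] [ 10.6 135. ] 74.1 z 61.8
top 58-70 px[202. 233.] 135 [496. 107.] [  9.3 135.8] 74.9 z 62.1
top 58-70 px[131. 233.] 64 [494.4 288.1] [ 4.4 81.4] 75.78 z 64.8
top 58-70 px[326. 252.] 501 [ 453.2 -208.8] [33.9 94.5] 8.62 z 65.2
top 58-70 px[182. 259.] 44 [429.7 152.5] [40.1  7.1] 72.66 z 61.7
top 58-70 px[268. 284.] 709 [372.2 -63.1] [ 34.1 129.6] 86.72 z 65.0
top 58-70 px[323. 309.] 166 [ 312.5 -206. ] [31.9 46.7] 28.81 z 65.2
top 74-86 px[149.  69.] 73 [942.4 271. ] [27.7 48.6] 0.56 z 75.1
top 74
[... 229 characters left out ...]
3 326.2] [47.1 19.1] 77.02 z 78.3
top 98-112 px[161. 176.] 91 [632.6 210.3] [28.4 29. ] 36.41 z 103.2
top 98-112 px[133. 258.] 96 [427.3 266.8] [23.2 29.6] 15.25 z 103.3
top dark px[ 98. 195.] 844 [541.6 275. ] [ 44.1 195.6] 74.03 z 309.4
top dark px[120. 204.] 412 [538.8 263.5] [ 20.1 111. ] 74.9 z 216.1
top dark px[209. 397.] 4246 [201.   10.9] [  4.  175.8] 8.27 z 509.5
scene cas 489 [ 641.4 -192.3] [132.1  35.6] 87.4 z 64.8
scene spare 579 [ 464.6 -255.6] [ 38.2 194.6] 8.83 z 64.5
scene base 0 [0. 0.] [0. 0.] 0.0 z nan
[[0. 0.]
 [0. 0.]
 [0. 0.]
 [0. 0.]]
  return _methods._mean(a, axis=axis, dtype=dtype,
  ret = ret.dtype.type(ret / rcount)
  return np.nanmean(a, axis, out=out, keepdims=keepdims)
```

View pics/crop.png

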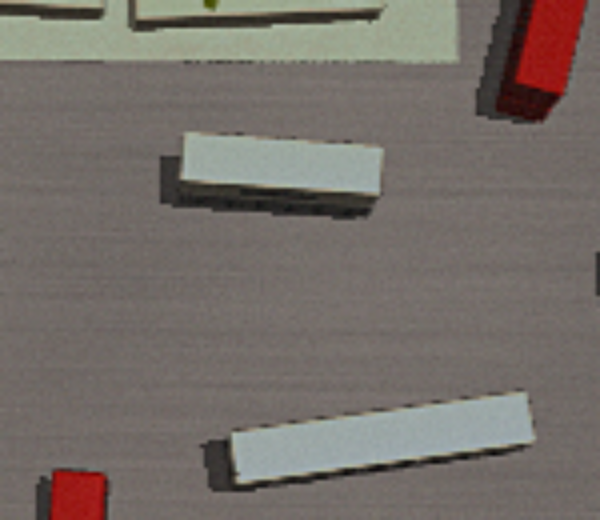

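The crop shows the plain white 130 mm cassette at crop (280,162), with the spare below it and red blocks elsewhere. The measured sizes and heights match: 129.8x34.6 at z 65, base 261x260, lips 135 mm long. Grasping now.

```bash
cat >> h.py <<'E'
C=np.array([502.8,132.6]); YAW=-15.3; a=np.radians(YAW)
SX=np.array([np.cos(a),np.sin(a)]); SY=np.array([-np.sin(a),np.cos(a)])
def S(x,y,z): return [*(C+x*SX+y*SY),z]
def st(): 
    o=observe(); print(round(o['clock'],2),o['ee_pos'].round(1),o['tool_rot'].round(1),'F',o['wrist_force'].round(1),'w',round(o['width'],3),'ff',round(o['finger_force'],1)); return o
E
python3 - <<'E'
from h import *
c=np.load('top.npz'); P=cloud(c); d=P[...,:2]-C; x=d@SX; y=d@SY; z=P[...,2]
m=(abs(x)<42)&(z>285)&(z<330)&(y>60); print('handle y,z',np.percentile(y[m],[2,50,98]),np.percentile(z[m],[50,98]))
g=[180,0,86.5]
move_to([637.5,-193.5,160],g); st()
movel([637.5,-193.5,50],g,max_speed=120); st()
grip(0.0,50); st()
movel([637.5,-193.5,150],g); st()
c=shot('scene'); cv2.imwrite('pics/s2.png',c['frame'])
E
```

```text
handle y,z [150.12131187 156.1166455  167.09637621] [313.28681623 317.1665503 ]
2.37 [ 637.2 -194.7  160.2] [180.    0.   86.4] F [-0.3 -0.2  0.4] w 1.002 ff 0.0
3.43 [ 638.3 -193.9   51.2] [179.9   0.   86.5] F [ 0.5 -0.4  0.9] w 1.002 ff 0.0
4.2 [ 637.4 -193.5   49.9] [-180.    -0.    86.5] F [0.6 1.  0.1] w -0.001 ff 0.0
5.02 [ 636.9 -193.2  148.8] [-179.9   -0.    86.5] F [ 0.2 -0.3 -0.1] w 0.001 ff 0.0
```

View pics/s2.png

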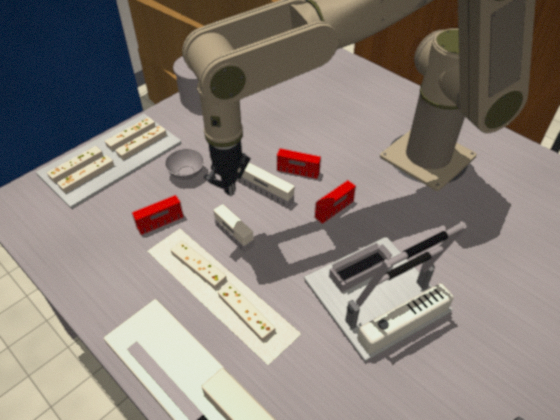

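Nothing was gripped: the gripper is at (230,185) and the cassette is still at (233,225). I'll compare the gripper as seen by the camera with its reported pose.

```bash
python3 - <<'E'
from h import *
st(); 
for n in('top','scene'):
    c=shot(n); P=cloud(c); E=np.linalg.inv(c['extrinsics']); q=E@np.r_[observe()['ee_pos'],1]
    print(n,'tcp px',c['cx']+c['fx']*q[0]/-q[2], c['cy']+c['fy']*q[1]/q[2],'depth',-q[2])
    d=np.hypot(P[...,0]-637,P[...,1]+193)
    for lo,hi in((55,75),(90,120),(120,135),(135,160),(160,190),(190,230)):
        m=(d<130)&(P[...,2]>lo)&(P[...,2]<hi); print(lo,m.sum(),np.nanmedian(P[m],0).round(1) if m.any() else '', np.ptp(P[m],0).round() if m.any() else '')
c=camera('wrist'); cv2.imwrite('pics/w1.png',c['frame']); np.savez('wrist.npz',**c); print(c['extrinsics'])
t=np.load('top.npz')['frame']; cv2.imwrite('pics/t2.png',cv2.resize(t[110:300,200:480],None,fx=2.8,fy=2.8))
E
```

```text
5.07 [ 636.5 -193.1  148.1] [-179.8   -0.    86.5] F [ 0.3  0.4 -0. ] w -0.003 ff 0.0
top tcp px 322.41611375309884 171.7149837856624 depth 1048.6554387929948
55 518 [ 635.1 -178.2   65. ] [ 41. 129.  17.]
90 0  
120 0  
135 0  
160 6 [ 629.6 -183.   176.9] [ 3.  4. 20.]
190 17 [ 608.7 -181.2  221.7] [29.  7. 35.]
scene tcp px 230.94007225207952 197.69351338718195 depth 1309.3453337337987
55 549 [ 643.6 -187.5   64.3] [ 43. 134.  17.]
90 0  
120 0  
135 0  
160 74 [ 644.1 -185.7  179.3] [27. 22. 28.]
190 221 [ 645.  -183.5  216.6] [82. 31. 40.]
[[ 9.98110398e-01  5.72015803e-02  2.24412944e-02  6.41214615e+02]
 [-6.13103081e-02  9.51381945e-01  3.01850030e-01 -1.14976067e+02]
 [-4.08394359e-03 -3.02655536e-01  9.53091259e-01  3.05540544e+02]
 [ 0.00000000e+00  0.00000000e+00  0.00000000e+00  1.00000000e+00]]
```

View pics/w1.png

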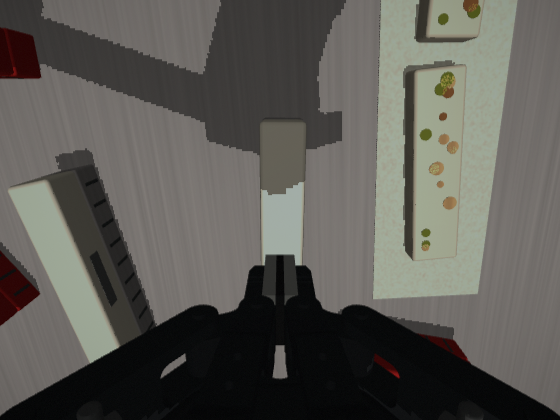

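The wrist view shows the closed fingers directly above the cassette, with the cassette at (283,190) and the tips at (280,260). Lateral alignment is good, but the fingertips look higher than the 129 mm they should be at. I'll measure tip height.

```bash
python3 - <<'E'
from h import *
print('tip_reach',tip_reach() if callable(tip_reach) else tip_reach); st()
for n in('scene','top','wrist'):
    c=np.load(n+'.npz'); P=cloud(c); d=np.hypot(P[...,0]-637,P[...,1]+193)
    m=(d<60)&(P[...,2]>80)&(P[...,2]<260)
    i=np.argsort(np.where(m,P[...,2],1e9).ravel())[:40]
    print(n,m.sum(),P.reshape(-1,3)[i[[0,5,10,20,39]]].round(1).tolist(),np.unravel_index(i[0],m.shape))
P=cloud(np.load('wrist.npz')); print(P[[256,260,270,280,300,330],280].round(1)); z=np.load('wrist.npz')['z_map']; print(z[[150,256,270,300],280])
E
```

```text
tip_reach 19.0
5.22 [ 636.6 -193.1  148.2] [-179.9   -0.    86.5] F [0.8 0.2 0.3] w -0.002 ff 0.0
scene 643 [[644.2, -190.1, 162.2], [646.2, -187.0, 169.6], [638.0, -184.8, 172.3], [653.3, -185.8, 175.8], [651.5, -187.3, 180.5]] (np.int64(196), np.int64(229))
top 102 [[629.7, -183.3, 169.1], [628.8, -181.8, 189.2], [608.7, -179.5, 219.4], [608.9, -183.4, 226.8], [590.6, -196.9, 245.1]] (np.int64(172), np.int64(319))
wrist 44722 [[634.4, -181.9, 166.1], [635.8, -181.5, 167.1], [633.6, -181.2, 167.4], [637.7, -181.3, 167.7], [638.6, -181.4, 168.5]] (np.int64(255), np.int64(275))
[[ 636.8 -181.6  168. ]
 [ 636.8 -181.1  173.1]
 [ 636.8 -181.8  180.8]
 [ 636.8 -181.8  189. ]
 [ 636.8 -183.3  200.7]
 [ 635.9 -196.4  200.5]]
[240.37836 151.28456 139.18774 120.64764]
```

All three cameras put the tips at about z 165.5 when the reported TCP is at 148. So the fingers really end about 36.5 mm higher than the stated tool geometry says. That agrees with the fingers closing on air just above the 66 mm top. I'll command every tool-down height 36.5 mm lower and check it by contact.

```bash
cat >> h.py <<'E'
DZ=-36.5  # measured: fingers end 36.5 mm behind the stated TCP (tool kept pointing down)
E
python3 - <<'E'
from h import *
g=[180,0,86.5]; p=[637.3,-193.5]
grip(1.0); print(movel([*p,49+DZ],g,max_speed=110,contact_N=10)); st()
grip(0.0,50); st()
movel([*p,53+DZ],g,max_speed=40); o=st()
if o['width']>.2: movel([*p,170+DZ],g); st()
c=camera('wrist'); cv2.imwrite('pics/w2.png',c['frame']); np.savez('wrist.npz',**c)
c=shot('scene'); P=cloud(c); d=np.hypot(P[...,0]-637,P[...,1]+193)
m=(d<75)&(P[...,2]>90)&(P[...,2]<190)&(c['frame'].min(-1)>110); print(m.sum(),np.nanpercentile(P[m],[2,50,98],axis=0).round(1))
E
```

```text
False
7.4 [ 638.1 -193.8   13.7] [179.9   0.   86.5] F [ 0.4 -0.1 -0.4] w 0.995 ff 0.0
7.92 [ 637.6 -193.6   12.9] [180.    0.   86.5] F [0.4 0.2 2.8] w 0.387 ff 50.4
8.18 [ 637.  -193.4   16.3] [-180.    -0.    86.5] F [-0.5  0.2 -3.1] w 0.391 ff 49.9
9.11 [ 636.5 -193.2  132. ] [-179.9   -0.    86.5] F [ 0.2 -0.3 -3.6] w 0.392 ff 49.9
314 [[ 624.9 -241.6  119.3]
 [ 642.8 -162.6  183.2]
 [ 658.5 -128.1  187.4]]
```

View pics/w2.png

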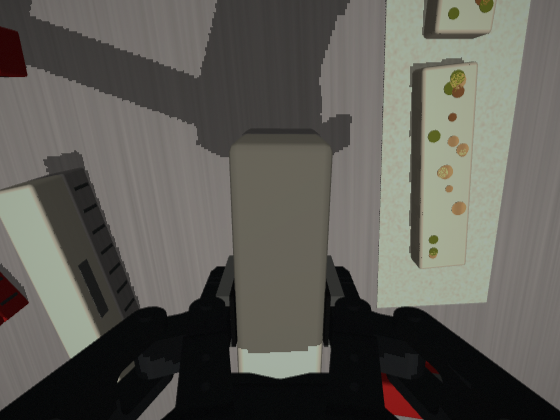

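The cassette is held squarely: width 0.39, weight about 3 N, ends where expected. Next it goes to the cradle and down under contact watch.

```bash
python3 - <<'E'
from h import *
g=[180,0,164.7]
print(ik(S(0,0,140),g))
move_to(S(0,0,140),g); st()
movel(S(0,0,92),g,max_speed=120); st()
print(movel(S(0,0,56.5),g,max_speed=40,contact_N=7)); o=st(); print(np.subtract(o['ee_pos'],S(0,0,55)).round(1))
for n in('wrist','scene'):
    c=shot(n); cv2.imwrite(f'pics/{n}3.png',c['frame'])
E
```

```text
[  9.12316335  -2.20679585 103.13828021   0.          79.06851564
 -65.57683665]
10.53 [503.4 132.  140.2] [-180.     0.   164.6] F [-0.5  0.3 -3. ] w 0.391 ff 49.9
11.08 [503.  132.2  92. ] [-180.    -0.   164.6] F [-0.2 -0.5 -3.1] w 0.393 ff 49.9
False
12.12 [503.1 132.7  56.8] [180.    0.  164.7] F [-0.5  0.3 -3.8] w 0.391 ff 49.9
[0.3 0.1 1.8]
```

View pics/wrist3.png

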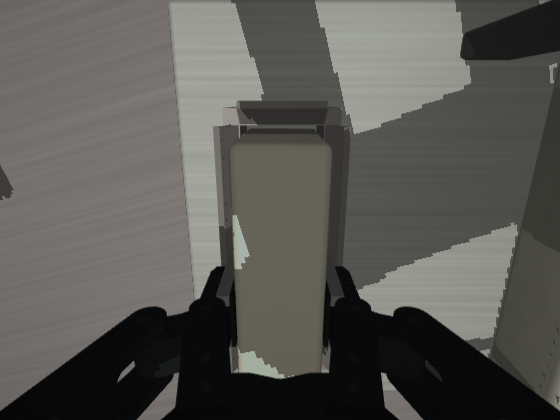

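The cassette is inside the cradle mouth at (280,250), clear of the lips on all sides. Next I set it on the ejector plate, release it, and check the poses for the clamp arc.

```bash
python3 - <<'E'
from h import *
g=[180,0,164.7]
print(movel(S(0,0,53.5),g,max_speed=20,contact_N=4)); st()
grip(0.75); st()
movel(S(0,0,150),g,max_speed=120); st()
c=shot('top'); P=cloud(c); d=P[...,:2]-C; x=d@SX; y=d@SY; z=P[...,2]
m=(abs(x)<80)&(abs(y)<35)&(z>95)&(z<118); print(m.sum(),[np.nanpercentile(v[m],[2,50,98]).round(1) for v in(x,y,z)])
m=(abs(x)<42)&(z>285)&(z<330)&(y>60); print('handle',np.percentile(y[m],[2,50,98]).round(1),np.percentile(z[m],[50,98]).round(1))
for q in [S(0,0,330),S(0,156,330)]+[S(0,110-210*np.cos(t),103+210*np.sin(t)+DZ) for t in(1.79,1.2,.6,0)]: print(ik(q,g) is not None,end=' ')
c=shot('scene'); cv2.imwrite('pics/s4.png',cv2.resize(c['frame'][200:380,260:500],None,fx=3,fy=3))
E
```

```text
False
12.52 [503.6 132.7  54.3] [1.800e+02 1.000e-01 1.647e+02] F [0.4 0.4 2. ] w 0.391 ff 50.6
12.92 [502.7 132.6  53.4] [-180.    -0.   164.7] F [-0.3  0.4  0.4] w 0.75 ff 0.0
13.88 [502.2 132.5 149. ] [-1.800e+02 -1.000e-01  1.647e+02] F [-0.2 -0.2 -0.3] w 0.75 ff 0.0
487 [array([-62.3, -13.4,  62.3]), array([-17.6,  -4.9,  14.2]), array([ 97.7, 106.9, 110.6])]Traceback (most recent call last):
  File "<stdin>", line 8, in <module>
    return _quantile_unchecked(
        a, q, axis, out, overwrite_input, method, keepdims, weights)
    return _ureduce(a,
                    func=_quantile_ureduce_func,
    ...<5 lines>...
                    overwrite_input=overwrite_input,
                    method=method)
    r = func(a, **kwargs)
    result = _quantile(arr,
                       quantiles=q,
    ...<2 lines>...
                       out=out,
                       weights=wgt)
    slices_having_nans = np.isnan(arr[-1, ...])
                                  ~~~^^^^^^^^^
IndexError: index -1 is out of bounds for axis 0 with size 0
```

The cassette stands upright and centred, with its top at 107. The top camera no longer sees the handle, so either the arm hides it or it moved. I'll check with the scene camera.

```bash
python3 - <<'E'
from h import *
g=[180,0,164.7]
c=shot('scene'); P=cloud(c); d=P[...,:2]-C; x=d@SX; y=d@SY; z=P[...,2]
m=(abs(x)<42)&(z>270)&(z<330)&(y>60)&(y<230); print('handle',m.sum(),np.percentile(y[m],[2,50,98]).round(1),np.percentile(z[m],[2,50,98]).round(1))
for q in [S(0,0,330),S(0,156,330)]+[S(0,110-210*np.cos(t),103+210*np.sin(t)+DZ) for t in(1.79,1.2,.6,0)]:
    j=ik(q,g); print(None if j is None else j.round(0))
cv2.imwrite('pics/s4.png',cv2.resize(c['frame'][130:400,260:560],None,fx=2.2,fy=2.2))
E
```

```text
handle 408 [ 62.1 163.7 170.3] [271.1 313.2 317.8]
[  9.  -6.  87.   0.  99. -66.]
[ 23.   9.  72.   0.  99. -52.]
[ 23.   9.  78.   0.  93. -52.]
[ 12.  -3.  91.   0.  92. -62.]
[  2.  -9. 104.   0.  84. -72.]
[ -2.  -4. 113.   0.  71. -77.]
```

View pics/s4.png

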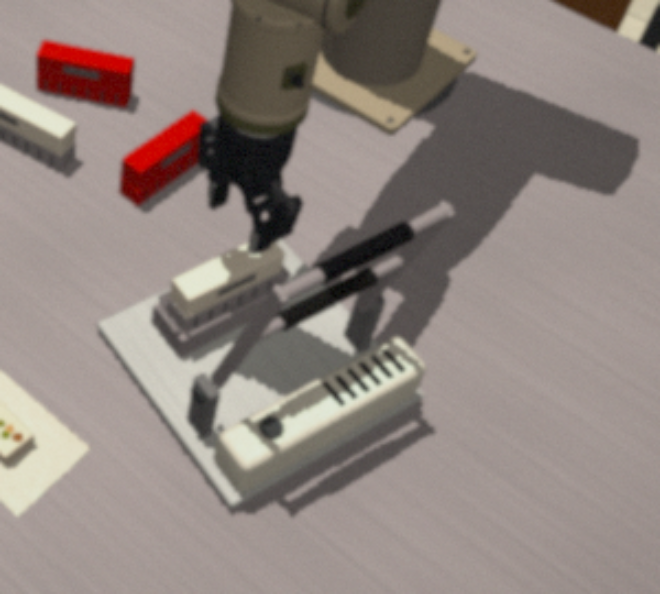

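The cassette is upright in the cradle at crop (225,285) and the clamp still stands open, with its handle at crop (350,260), θ≈1.79. Next: pinch the handle from above and swing it along its arc.

```bash
cat > swing.py <<'E'
from h import *
g=[180,0,164.7]
def H(t,dz=0): return S(0,110-210*np.cos(t),103+210*np.sin(t)+DZ+dz)
movel(S(0,0,330),g); grip(1.0)
movel(S(0,156,330),g,max_speed=150); st()
print(movel(H(1.79,-3),g,max_speed=80,contact_N=10)); st()
grip(0.0,40); o=st()
if o['width']<.1 or o['width']>.4: raise SystemExit('no grip')
for t in np.arange(1.65,0.14,-0.15):
    movel(H(t,-3),g,max_speed=110); o=st()
    if np.linalg.norm(o['wrist_force'])>60 or o['width']<.1: raise SystemExit('stop')
E
python3 swing.py
```

```text
16.87 [544.  282.5 330.1] [-180.     0.   164.7] F [-0.1 -0.7  0.3] w 1.0 ff 0.0
False
17.78 [544.1 282.9 269.1] [180.    0.  164.7] F [-0.4 -0.6  0. ] w 0.999 ff 0.0
18.41 [544.3 283.7 269.4] [1.799e+02 1.000e-01 1.647e+02] F [1.2 6.  4.5] w 0.207 ff 39.1
18.82 [536.4 254.5 275. ] [1.799e+02 1.000e-01 1.647e+02] F [-4.  -0.9 11.6] w 0.208 ff 40.1
19.26 [528.1 223.9 274.7] [1.800e+02 1.000e-01 1.647e+02] F [-3.3 -1.7  9.1] w 0.205 ff 41.8
19.69 [519.8 193.4 269.8] [-1.800e+02  1.000e-01  1.646e+02] F [-4.4 -3.2  8.7] w 0.207 ff 41.8
20.12 [511.8 164.1 259.8] [-179.9    0.   164.6] F [-3.3 -5.8  5.9] w 0.21 ff 41.9
20.56 [504.2 136.8 245.3] [-179.9   -0.   164.6] F [ 2.2 -7.5 -0. ] w 0.207 ff 42.0
20.99 [497.4 112.1 227.2] [-179.9   -0.   164.6] F [ 5.6 -3.8 -3.9] w 0.208 ff 41.9
21.43 [491.3  89.7 205.3] [-179.9   -0.   164.6] F [ 7.5 -2.2 -6.3] w 0.206 ff 41.6
21.86 [486.1  71.  180.5] [-180.    -0.   164.7] F [ 8.2  0.5 -6.9] w 0.207 ff 41.4
22.29 [482.   56.  153.1] [180.   -0.  164.7] F [10.   2.9 -7.3] w 0.206 ff 41.0
22.73 [479.1  45.3 123.9] [180.    0.  164.7] F [11.   4.9 -9.6] w 0.205 ff 40.6
23.16 [477.4  39.1  93.6] [179.9   0.  164.7] F [ 8.6  6.3 -7. ] w 0.206 ff 40.8
```

```bash
python3 - <<'E'
from h import *
g=[180,0,164.7]
print(movel(S(0,-100,55),g,max_speed=40,contact_N=22)); st(); sleep(.3); st()
grip(1.0); st()
movel(S(0,-100,170),g,max_speed=150); st()
for n in('top','scene'):
    c=shot(n); P=cloud(c); d=P[...,:2]-C; x=d@SX; y=d@SY; z=P[...,2]
    m=(abs(x)<42)&(abs(y+100)<25)&(z>70)&(z<140); print(n,'handle',m.sum(),np.nanpercentile(y[m],[2,50,98]).round(1) if m.any() else '',np.nanpercentile(z[m],[50,95]).round(1) if m.any() else '')
    m=(abs(x)<55)&(abs(y)<14)&(z>80)&(z<125)&(c['frame'].min(-1)>90); print('cas top',m.sum(),np.nanpercentile(z[m],[10,50,90]).round(1) if m.any() else '')
    m=(abs(abs(x)-94)<4)&(y<90)&(y>-90)&(z>80)&(z<150)
    if m.sum()>20: print('rail slope',np.polyfit(y[m],z[m],1).round(3),m.sum())
cv2.imwrite('pics/s5.png',cv2.resize(c['frame'][130:400,260:560],None,fx=2.2,fy=2.2))
E
```

```text
True
23.93 [476.9  37.2  63.5] [179.9   0.  164.7] F [-0.8  0.5  5.1] w 0.207 ff 43.2
24.23 [476.9  37.2  63.4] [179.9   0.  164.7] F [-1.8 -2.4  4.4] w 0.206 ff 43.3
24.89 [477.7  37.8  63.9] [1.798e+02 1.000e-01 1.647e+02] F [ 0.2 -0.8 -0.1] w 1.0 ff 0.0
25.75 [475.8  36.2 168.9] [-1.800e+02 -1.000e-01  1.647e+02] F [ 0.  -0.3 -0.8] w 0.997 ff 0.0
top handle 6 [-109.  -107.6 -106.3] [107.  109.8]
cas top 3 [90.4 92.3 94.5]
rail slope [-2.00000e-03  1.09693e+02] 167
scene handle 230 [-106.2  -93.9  -88.1] [109.2 113.8]
cas top 114 [90.2 93.2 95.3]
rail slope [8.0000e-03 1.0939e+02] 202
```

View pics/s5.png

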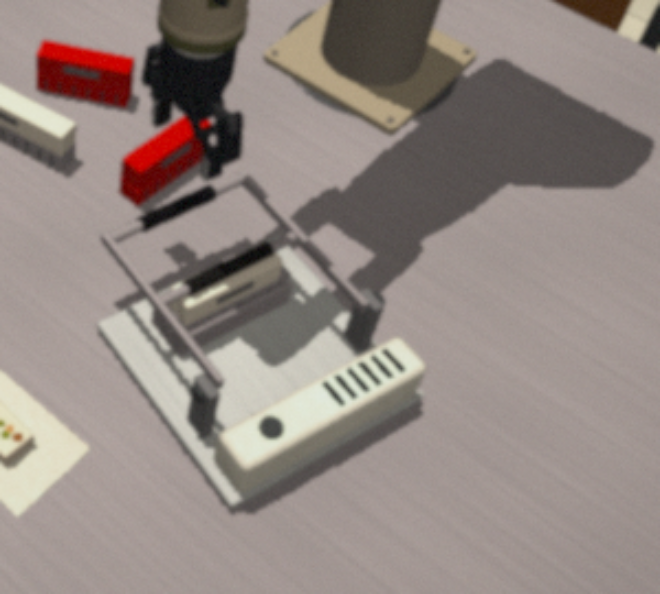

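The clamp is level: rail slope is about 0 and the cassette top is at 93–94. I'll give it one confirming press from above with shut fingertips, then hand in.

```bash
python3 - <<'E'
from h import *
g=[180,0,164.7]
grip(0.0,40); movel(S(0,-100,105),g)
print(movel(S(0,-100,82),g,max_speed=25,contact_N=25)); st()
movel(S(0,-100,200),g); sleep(.5); st()
c=shot('scene'); P=cloud(c); d=P[...,:2]-C; x=d@SX; y=d@SY; z=P[...,2]
m=(abs(abs(x)-94)<4)&(y<90)&(y>-90)&(z>80)&(z<150); print(np.polyfit(y[m],z[m],1).round(3))
m=(abs(x)<55)&(abs(y)<14)&(z>80)&(z<125)&(c['frame'].min(-1)>90); print(np.nanmedian(z[m]))
print(finish_job())
E
```

```text
True
27.75 [477.   36.2  95.6] [1.800e+02 1.000e-01 1.647e+02] F [-4.6 -1.   9.5] w -0.0 ff 5.1
29.1 [476.4  36.2 199.9] [-180.    -0.   164.7] F [ 0.2 -0.6  0. ] w -0.003 ff 0.0
[1.00000e-03 1.09546e+02]
93.0979591063749
the job is handed in; nothing more can be done
None
```

The short cassette is upright in the cradle and driven home (top measured at about 93 mm, 94 expected); the clamp is fully shut and level, the gripper is clear, and I handed the job in at about 29 s.

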